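Take the blue ink out from behind the spring flap

TASK

Get the blue ink ready for the next print: push the clear spring-closing flap of the ink tray aside, keep it open with the gripper or wrist, and take the ink pot with the blue lid from behind it. Stand the pot upright inside the shallow white dish with the green rim that lies nearer the robot, to the left of the tray, and let the flap close fully again. Leave the red-lidded pot standing in the tray, and leave the blue jar, the roll of masking tape and the red stapler where they are.

Things in the scene. Friction and masses are not known exactly. Their poses are not given: they have to be found in the camera images.
- tray: Grey open-topped ink tray fixed to the table, 190 (x) x 310 (y) x 25 mm high, walls and floor 6 mm thick. Origin: centre of its underside; x points from its front wall to its rear wall, y along its long side to the left, z up. A steel flap post, 5 mm in radius (9 mm at its foot), stands 214 mm high at tray x = -65, y = -145 mm. Its place and yaw differ each time.
- flap (a joint): Angle of the spring flap about its post, rad: 0 = shut (panel along the tray's y); grows as the panel is pushed inward (free edge towards +x of the tray, then round to the post's side); stop at 1.6; cannot open outward. The spring shuts it from every angle (0.12 N m shut, 0.31 N m at the stop: 1 to 4 N where one pushes); it never stays open by itself.
- flap_post (a point): Upright hinge axis of the flap, at panel-top height. The flap: a clear panel, 4 mm thick, framed in aluminium, 85 to 203 mm above the table, 195 mm long from the post to its orange edge; on its rear side, 85 to 92 mm above the table, a level clear roof 125 mm deep covers the blue pot while shut and swings aside with the panel. Below 85 mm the front is open above the 25 mm wall.
- flap_edge (a point): Top of the flap's orange free edge, 200 mm high; shut: tray x = -65, y = +50 mm. An upright gripper coming level over the front wall at grasping height, open fingers straddling the pot's line, pushes the panel aside with its body; with it at the pot the flap leans on it at about 0.8 to 1.35 rad. As the gripper moves back out, the flap follows it shut.
- pot_blue: Ink pot with a blue screw lid, white body, round, 58 mm in diameter, 64 mm high, 0.08 to 0.18 kg. Origin: centre of its underside, z up along its axis. At the start it stands on the tray's floor (6 mm above the table) behind the flap panel and under its roof, at tray x = 0 to 12 mm, y = -28 to -12 mm.
- pot_red: Ink pot with a red screw lid, white body, round, 60 mm in diameter, 58 mm high. Origin: centre of its underside, z up along its axis. It stands uncovered in the left part of the tray, at tray x = -25 to 25 mm, y = 104 to 112 mm, and stays there.
- dish: Shallow white drip dish with a green rim (an upturned jar lid), fixed to the table, 112 mm in diameter, rim 20 mm high, room inside 90 mm in diameter, inner floor 5 mm above the table. Origin: centre of its underside, z up. To the left of the tray, nearer the robot. (Another such dish belongs to the room's background, far off at the right; it is not meant.)
- jar: Blue jar with a white lid, bystander, 111 mm in diameter, 165 mm high, to the left of the tray and farther off than the dish. Origin: centre of its underside.
- masking_tape: Roll of beige masking tape lying flat, bystander, 92 mm in diameter, 24 mm high, to the left of the tray. Origin: centre of its underside.
- red_stapler: Red and grey stapler, bystander, 143 x 34 x 50 mm, to the right and in front of the tray. Origin: centre of its underside.

How it is judged:
By the outcome, as a careful person would: the job done as asked, in the order asked, and still so for the second after the job is handed in, with the robot touching nothing.
It also fails if it takes over 51 s, if anything falls off the work surface, if the arm or the gripper's body presses on something with over 40 N, if the wrist force passes 120 N, or if a joint passes its speed limit or range.

ROBOT

A 7-joint arm with a two-finger parallel gripper is mounted at the origin on the work surface; the furniture and walls round the work are solid. World frame = base frame: x ahead of the robot, y to its left, z up, the work surface at z = 0. Lengths are in m, angles in rad, forces in N, time in s.
With the tool pointing down it reaches from about 0.425 to 0.925 m from the base axis. Payload 6.8 kg.
Tool frame: the origin (TCP) lies midway between the tips of the shut fingers; the grasp point (between the pads) lies 19 mm behind it; z points along the fingers, y is the direction in which the jaws open and shut (so a half turn about z gives the same grasp; the last joint's range is limited). The gripper opens to 85 mm and grips with 20 to 120 N. Pads are 22 mm wide; open, the fingers measure 114 mm over their backs; the gripper's body (76 mm by 85 mm) begins 54 mm behind the grasp point. The pads swing forward as they close: fully open they stand 13 mm farther back than shut.
Start: joints at [-1.376, 0.477, 0.022, 1.555, -0.011, 1.109, -0.083], TCP at [0.201, 0.644, 0.231] pointing down, gripper open.
Joint ranges: [-2.96, 2.96], [-0.34, 2.1], [-1.41, 1.46], [0.24, 2.44], [-1.37, 4.51], [0.17, 1.92], [-2.96, 2.96]. Speed limits (rad/s): [2.39, 2.39, 3.14, 3.14, 3.14, 3.14, 3.14].

INTERFACE

Orientations are given as a rotation vector (axis times angle).
In Python, from bench import r gives the robot as it stands. The module is installed in compiled form; this text tells all that it offers.
- The arm moves only by the tool play_rows, never from a script. Its argument "plan" is a list of rows, each a list of 7 numbers: the shift along the world's x, y, z in mm, then the turn, a rotation vector about the world's x, y, z in rad, then the finger opening in mm, from 0 to 85.4. A call has 1 to 12 rows; each row is the pose to reach, as a shift and turn from the pose commanded when the call began; what a row does not reach only later rows make up. A row lasts 1/10 s, in which the tool goes at most 50 mm and 8.59 degrees, less where a joint would pass 70% of its speed; a pose out of reach is approached as far as the arm can. A call with a gripper value outside its range is refused whole. The fingers move at their own pace and stop on an object; "grip_force" is the grip in N (left out, the last holds). Time passes only in rows, so rows that repeat a pose let the fingers close. It gives the time, the measured TCP pose, the force and the opening at its end, in the units of the state.
- r.get_obs(): the state, without advancing time (a new reading comes with each control period).
- r.grab_frame(name): name is "side" or "top" or "wrist"; returns a dict with "color" (400x640x3 uint8, blue, green, red), "z_map" (400x640 float32, m along the optical axis (not along the pixel's ray), 0 where there is no reading), "camera_matrix" (3x3 intrinsics, pixels), "R" (3x3) and "t" (3): a world point X has camera coordinates R X + t. Camera axes: x right, y down, z forward; pixel columns grow to the right and rows downward; lengths in m; the calibration is good to about 2 mm. A picture is of the moment at which its call begins.
- r.hand_in(): hands the job in, once; it reports no verdict.
The state is a dict: "clock": time; "joints": joint angles; "qvel": joint speeds; "tau": joint torques, N m; "tcp_pos": TCP position; "orientation": TCP orientation; "contact_force": force on the tool from outside, world axes, zero at the start; "moment": the same for the moment, N m; "grip_width": finger opening in m.
Only numpy, scipy, OpenCV 4.12 (cv2) and the standard library are available. Lean on these libraries where they do the work, as an engineer would, in place of code of your own. Each camera call takes 0.05 s, during which the arm holds its last target.

## Working session

There is one attempt and no reset: what is moved stays moved. The work goes in short steps, Python scripts to look and compute and a tool call to move; the robot and the scene stay as the last step left them, time stands still between calls to the robot, and variables do not carry over. Pictures are saved under pics/ and viewed, and the job is handed in when it is done.

Besides the shell and the picture viewer there is one more tool, called as name(argument=value, ...) on one line, values as JSON. play_rows: Moves the arm, as the interface text tells. Its arguments: {"type":"object","properties":{"plan":{"type":"array"},"grip_force":{"type":"number"}},"required":["plan"]}

```bash
mkdir -p pics; cat > h.py <<'E'
import numpy as np, cv2
from bench import r
def shot(n,f):
    d=r.grab_frame(n); cv2.imwrite('pics/'+f+'.png',d['color']); np.savez('pics/'+f+'.npz',**d); return d
def P(d,u,v,w=2):
    z=d['z_map'][v-w:v+w+1,u-w:u+w+1]; z=np.median(z[z>0]); K=d['camera_matrix']
    c=np.array([(u-K[0,2])/K[0,0]*z,(v-K[1,2])/K[1,1]*z,z]); return d['R'].T@(c-d['t'])
def ray(d,u,v,h):
    K=d['camera_matrix']; c=d['R'].T@np.array([(u-K[0,2])/K[0,0],(v-K[1,2])/K[1,1],1]); o=-d['R'].T@d['t']
    return o+c*(h-o[2])/c[2]
E
python3 - <<'E'
from h import *
for n in ('top','side','wrist'): shot(n,n+'0')
o=r.get_obs(); print({k:np.round(v,3) for k,v in o.items()})
E
```

```text
{'clock': np.float64(0.15), 'joints': array([-1.376,  0.478,  0.022,  1.556, -0.011,  1.109, -0.083]), 'qvel': array([ 0.001, -0.002, -0.002, -0.004,  0.   ,  0.001, -0.001]), 'tau': array([ 3.0000e-03, -5.9693e+01,  1.6100e+00, -2.8149e+01,  1.3000e-02,
        7.0000e-03, -0.0000e+00]), 'tcp_pos': array([0.201, 0.644, 0.231]), 'orientation': array([-4.740e-01, -3.106e+00,  2.000e-03]), 'contact_force': array([ 0.25 , -0.01 ,  0.978]), 'moment': array([ 0.042, -0.026,  0.032]), 'grip_width': np.float64(0.085)}
```

View pics/top0.png

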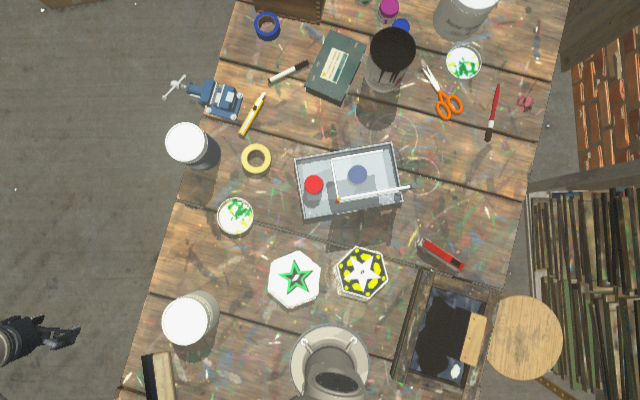

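View pics/side0.png

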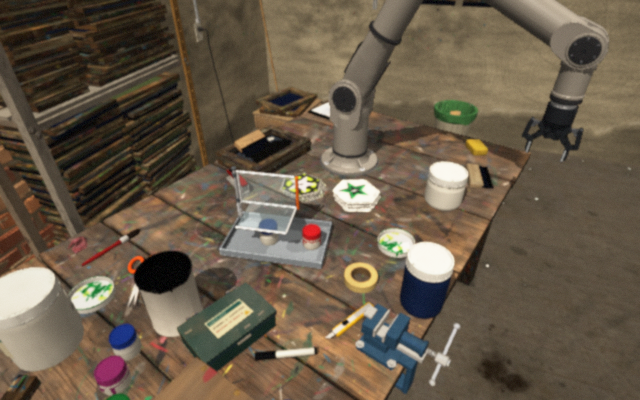

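View pics/wrist0.png

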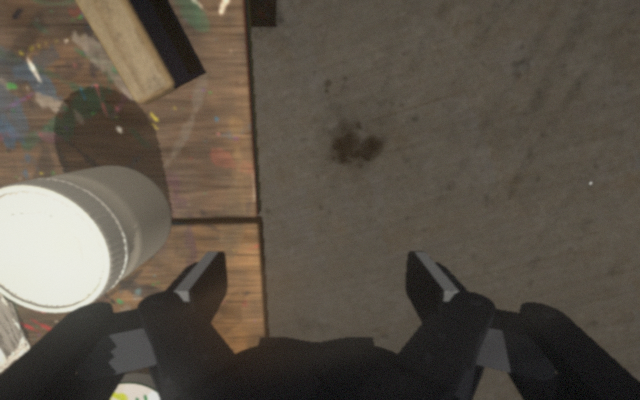

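The top view shows the tray at about (348,181), the red lid at (313,184), the blue lid at (357,174) under the roof, the dish at (235,216), the tape at (256,158), the jar at (187,142) and the stapler at (441,255). I'll enlarge it next.

```bash
python3 - <<'E'
import cv2
a=cv2.imread('pics/top0.png')
cv2.imwrite('pics/c1.png',cv2.resize(a[130:230,280:420],None,fx=5.6,fy=5.6,interpolation=cv2.INTER_CUBIC))
cv2.imwrite('pics/c2.png',cv2.resize(a[110:250,160:300],None,fx=4,fy=4,interpolation=cv2.INTER_CUBIC))
E
```

```text
(no output)
```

View pics/c1.png

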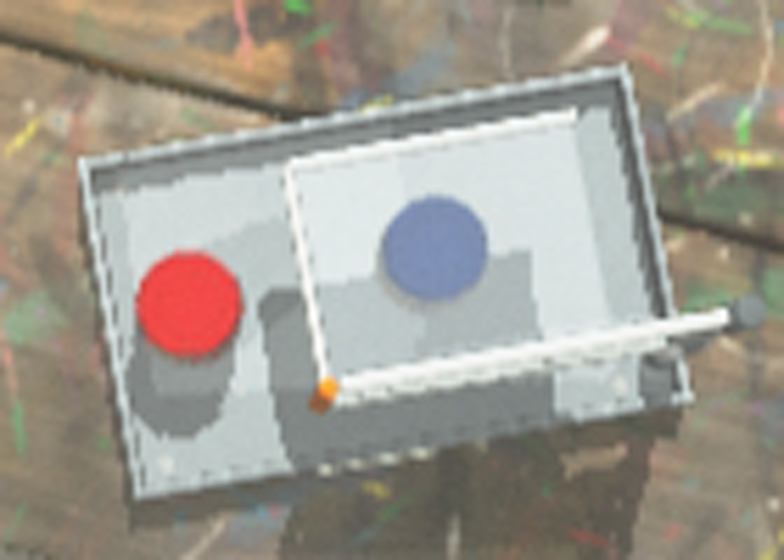

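View pics/c2.png

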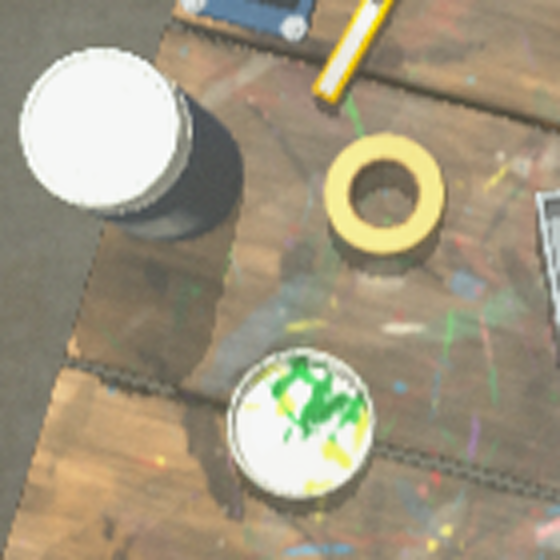

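```bash
python3 - <<'E'
from h import *
d=dict(np.load('pics/top0.npz'))
def q(c,s,o,h): 
    u=[(c[i]+.5)/s-.5+o[i] for i in (0,1)]; return ray(d,u[0],u[1],h)
A=(280,130)
C=[q(c,5.6,A,.025) for c in ((82,162),(628,68),(690,398),(137,497))]
for c in C: print('corner',c.round(4))
print([np.linalg.norm(C[i]-C[i-1]).round(3) for i in range(4)])
cen=np.mean(C,axis=0)
# tray x: front->rear ; corners: rear-left, rear-right, front-right, front-left
ex=(C[0]-C[3]+C[1]-C[2]); ey=(C[0]-C[1]+C[3]-C[2])
yaw=np.arctan2(ey[1],ey[0])-np.pi/2; yx=np.arctan2(ex[1],ex[0]); print('cen',cen.round(4),'yaw',yaw,yx)
R=np.array([[np.cos(yaw),-np.sin(yaw)],[np.sin(yaw),np.cos(yaw)]])
for n,c,h in (('blue',(435,248),.070),('red',(190,303),.064),('edge',(325,393),.2),('post',(747,313),.214)):
    p=q(c,5.6,A,h); print(n,p.round(4),'tray',(R.T@(p-cen)[:2]).round(4))
for n,c,h in (('dish',(301,424),.02),('tape',(385,194),.024),('jar',(105,128),.165)):
    p=q(c,4,(160,110),h); print(n,p.round(4))
print('depth', P(d,357,174),P(d,313,184),P(d,229,216),P(d,187,142))
E
```

```text
corner [0.6261 0.0888 0.025 ]
corner [ 0.6698 -0.2139  0.025 ]
corner [ 0.4862 -0.2397  0.025 ]
corner [0.4411 0.0633 0.025 ]
[np.float64(0.187), np.float64(0.306), np.float64(0.185), np.float64(0.306)]
cen [ 0.5558 -0.0754  0.025 ] yaw 0.1455108399275027 0.13838902699854225
blue [ 0.5663 -0.0992  0.07  ] tray [ 0.0069 -0.025 ]
red [0.5416 0.0307 0.064 ] tray [0.0014 0.1071]
edge [ 0.4817 -0.0331  0.2   ] tray [-0.0672  0.0526]
post [ 0.5116 -0.2256  0.214 ] tray [-0.0656 -0.1423]
dish [0.4557 0.2748 0.02  ]
tape [0.631  0.2072 0.024 ]
jar [0.6542 0.371  0.165 ]
depth [ 0.56314315 -0.09645396  0.08921782] [0.54117372 0.0323827  0.06053705] [0.45567531 0.29655406 0.0051945 ] [0.65385924 0.36910565 0.16181112]
```

```bash
python3 - <<'E'
from h import *
d=dict(np.load('pics/top0.npz'))
for n,u,v in (('hexL',293,270),('hexR',361,265),('hexRtop',361,248),('bucket',187,320),('stapler',440,253),('frame',400,330)): print(n,P(d,u,v).round(3))
from scipy.spatial.transform import Rotation as S
o=r.get_obs(); T=S.from_rotvec(o['orientation']).as_matrix(); print(T.round(3))
y=T[:,1]; print('turn', .142+np.pi/2-np.arctan2(y[1],y[0]))
c=np.array([.5558,-.0754]);a=.142;R=np.array([[np.cos(a),-np.sin(a)],[np.sin(a),np.cos(a)]])
for tx in (-.13,-.12,.0069): print(tx,c+R@[tx,-.025])
print('blue',.5663-.201, -.0992-.644)
E
```

```text
hexL [0.288 0.099 0.039]
hexR [ 0.296 -0.104  0.031]
hexRtop [ 0.347 -0.106  0.031]
bucket [0.172 0.384 0.122]
stapler [ 0.326 -0.337  0.049]
frame [ 0.095 -0.218  0.002]
[[-0.955  0.298 -0.   ]
 [ 0.298  0.955 -0.001]
 [-0.    -0.001 -1.   ]]
turn 0.44474763061907163
-0.13 [ 0.43064654 -0.1185464 ]
-0.12 [ 0.44054589 -0.11713117]
0.0069 [ 0.56616863 -0.09917186]
blue 0.3653 -0.7432
```

play_rows(plan=[[20,-30,10,0,0,0.05,85],[42,-59,20,0,0,0.1,85],[62,-88,20,0,0,0.15,85],[83,-117,20,0,0,0.2,85],[104,-146,20,0,0,0.25,85],[125,-175,20,0,0,0.3,85],[146,-204,20,0,0,0.35,85],[167,-233,20,0,0,0.4,85],[188,-262,20,0,0,0.445,85],[210,-291,20,0,0,0.445,85],[230,-320,20,0,0,0.445,85],[250,-350,20,0,0,0.445,85]])

```text
clock: 1.35
tcp_pos: [0.4518, 0.293, 0.2512]
orientation: [0.223, -3.133, 0.0]
contact_force: [0.6, -0.3, -0.2]
grip_width: 0.0852
```

play_rows(plan=[[0,-34,0,0,0,0,85],[0,-69,0,0,0,0,85],[0,-103,0,0,0,0,85],[0,-137,0,0,0,0,85],[0,-172,0,0,0,0,85],[-3,-206,0,0,0,0,85],[-6,-240,0,0,0,0,85],[-9,-275,0,0,0,0,85],[-12,-310,0,0,0,0,85],[-15,-345,0,0,0,0,85],[-18,-380,0,0,0,0,85],[-18,-411,0,0,0,0,85]])

```text
clock: 2.55
tcp_pos: [0.4325, -0.1184, 0.2513]
orientation: [0.222, -3.134, -0.0]
contact_force: [1.4, 0.1, 0.1]
grip_width: 0.0849
```

```bash
python3 - <<'E'
from h import *
o=r.get_obs(); print(o['joints'].round(3),o['tcp_pos'],o['orientation'])
shot('top','top1');shot('wrist','wrist1')
E
```

```text
[-0.286  0.065  0.439  2.071 -0.033  1.013  1.882] [ 0.43246835 -0.11842708  0.25130579] [ 2.21888945e-01 -3.13368485e+00 -3.31663944e-04]
```

View pics/top1.png

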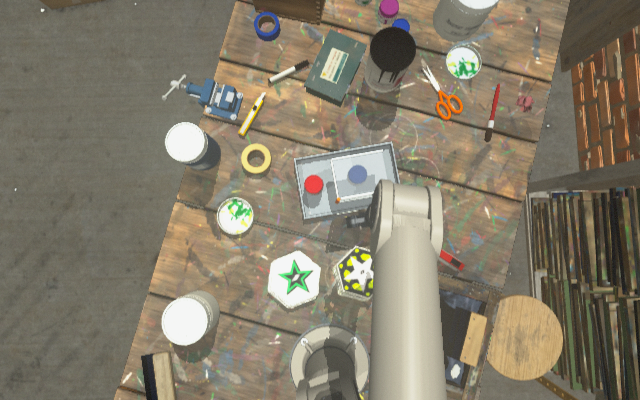

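View pics/wrist1.png

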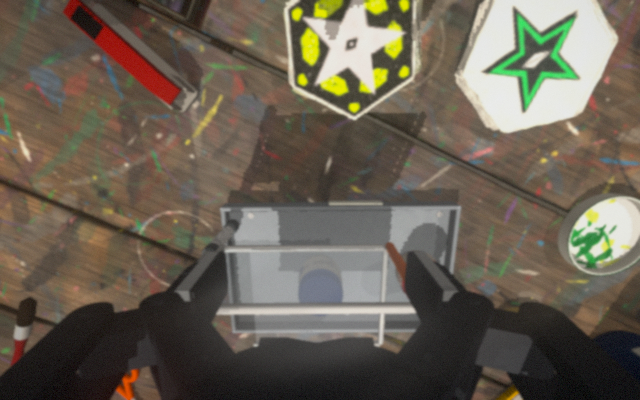

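The arm hovers in front of the tray, with the tray aligned between the fingers in the wrist view and the pot at about (321,283). The wrist joint, at about (407,200) in the top view, hangs toward the post side, so I'll check its height against the post.

```bash
python3 - <<'E'
from h import *
d=dict(np.load('pics/top1.npz'))
for u,v in ((380,205),(385,185),(395,190),(410,190),(425,190),(437,200),(405,220),(405,260),(405,340),(437,230)): print(u,v,P(d,u,v,1).round(3))
s=shot('side','side1')
cv2.imwrite('pics/side1c.png',cv2.resize(s['color'][60:300,180:440],None,fx=3,fy=2.5))
E
```

```text
380 205 [ 0.441 -0.075  0.621]
385 185 [ 0.471 -0.085  0.61 ]
395 190 [ 0.463 -0.1    0.61 ]
410 190 [ 0.463 -0.122  0.607]
425 190 [ 0.462 -0.145  0.604]
437 200 [ 0.446 -0.157  0.62 ]
405 220 [ 0.418 -0.106  0.638]
405 260 [ 0.367 -0.096  0.67 ]
405 340 [ 0.283 -0.081  0.723]
437 230 [ 0.403 -0.148  0.641]
```

View pics/side1.png

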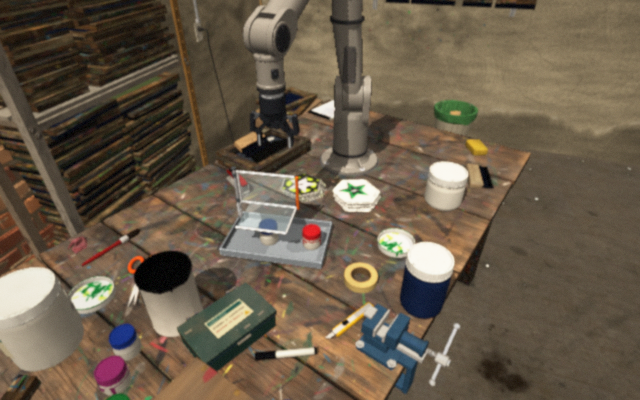

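play_rows(plan=[[0,0,-25,0,0,0,85],[0,0,-50,0,0,0,85],[0,0,-75,0,0,0,85],[0,0,-100,0,0,0,85],[0,0,-125,0,0,0,85],[0,0,-150,0,0,0,85],[0,0,-175,0,0,0,85],[0,0,-200,0,0,0,85],[0,0,-215,0,0,0,85],[0,0,-227,0,0,0,85],[0,0,-227,0,0,0,85]])

```text
clock: 3.8
tcp_pos: [0.4325, -0.1156, 0.0231]
orientation: [0.225, -3.131, -0.002]
contact_force: [-0.1, 0.3, 0.7]
grip_width: 0.0848
```

```bash
python3 - <<'E'
from h import *
o=r.get_obs(); print(o['joints'].round(3),o['tcp_pos'],o['orientation'],o['contact_force'])
s=shot('side','side2');w=shot('wrist','wrist2')
cv2.imwrite('pics/side2c.png',cv2.resize(s['color'][100:280,180:400],None,fx=3.5,fy=3.3))
E
```

```text
[-0.129  0.471  0.303  2.251 -0.311  0.46   2.139] [ 0.43254548 -0.11560966  0.02312423] [ 2.24891577e-01 -3.13103583e+00 -1.51462499e-03] [-0.08832743  0.25820123  0.65317795]
```

View pics/side2c.png

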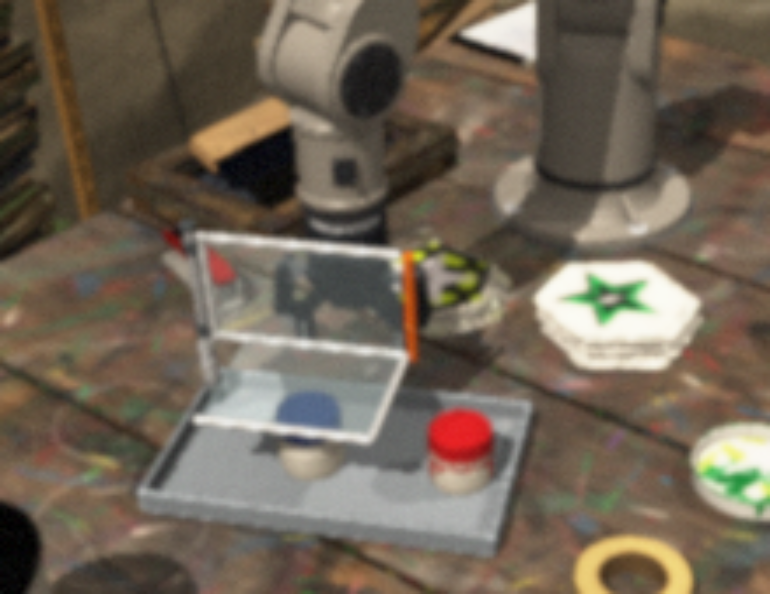

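View pics/wrist2.png

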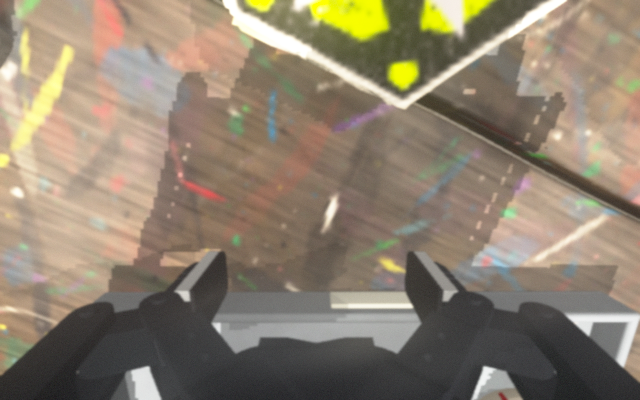

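play_rows(plan=[[8,1,0,0,0,0,85],[16,2,0,0,0,0,85],[24,3,0,0,0,0,85],[32,4,0,0,0,0,85],[40,5,0,0,0,0,85],[48,6,0,0,0,0,85],[56,8,0,0,0,0,85],[64,9,0,0,0,0,85],[72,10,0,0,0,0,85],[80,11,0,0,0,0,85],[80,11,0,0,0,0,85]])

```text
clock: 5.0
tcp_pos: [0.5146, -0.1049, 0.0243]
orientation: [-0.225, 3.133, 0.001]
contact_force: [-2.1, 1.6, 0.7]
grip_width: 0.0849
```

```bash
python3 - <<'E'
from h import *
o=r.get_obs(); print(o['joints'].round(3),o['tcp_pos'],o['orientation'],o['contact_force'])
s=shot('side','side3')
cv2.imwrite('pics/side3c.png',cv2.resize(s['color'][100:280,180:400],None,fx=3.5,fy=3.3))
E
```

```text
[-0.165  0.554  0.313  2.078 -0.314  0.554  2.088] [ 0.51461506 -0.10490689  0.02426256] [-2.24995289e-01  3.13265609e+00  5.53873555e-04] [-2.13956989  1.59267162  0.69778903]
```

View pics/side3c.png

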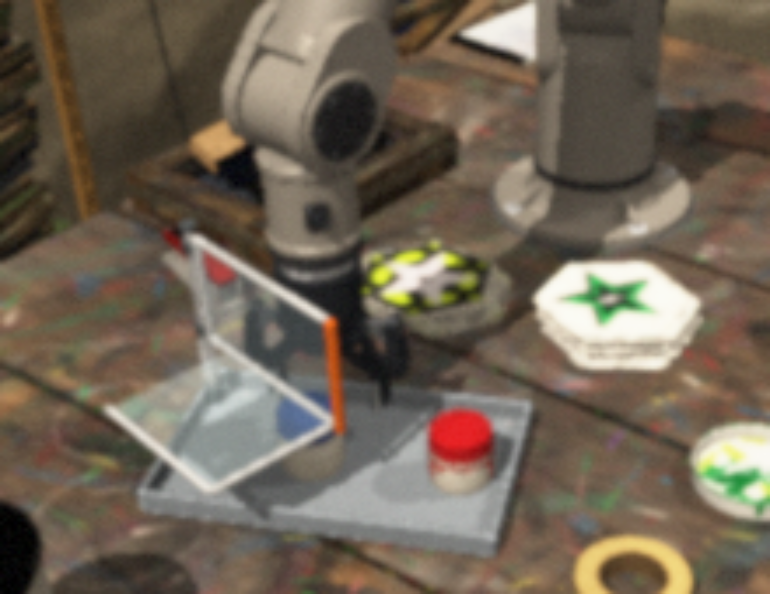

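The flap is opening ahead of the gripper with about 2 N of force. I'll continue to the pot.

play_rows(plan=[[8,1,0,0,0,0,85],[16,2,0,0,0,0,85],[24,3,0,0,0,0,85],[32,4,0,0,0,0,85],[39,5,0,0,0,0,85],[46,6,0,0,0,0,85],[53,7,0,0,0,0,85],[53,7,0,0,0,0,85]])

```text
clock: 5.85
tcp_pos: [0.5683, -0.0981, 0.0246]
orientation: [-0.225, 3.131, -0.0]
contact_force: [-0.7, 2.9, 0.9]
grip_width: 0.0854
```

```bash
python3 - <<'E'
from h import *
o=r.get_obs(); print(o['joints'].round(3),o['tcp_pos'],o['orientation'],o['contact_force'])
s=shot('side','side4');t=shot('top','top4');w=shot('wrist','wrist4')
a=cv2.resize(s['color'][130:280,200:350],None,fx=4,fy=4)
cv2.imwrite('pics/side4c.png',a)
E
```

```text
[-0.179  0.612  0.318  1.957 -0.316  0.618  2.059] [ 0.56831777 -0.09808383  0.02460522] [-2.25222053e-01  3.13109072e+00 -2.69087591e-04] [-0.65384702  2.85959253  0.86901198]
```

View pics/side4c.png

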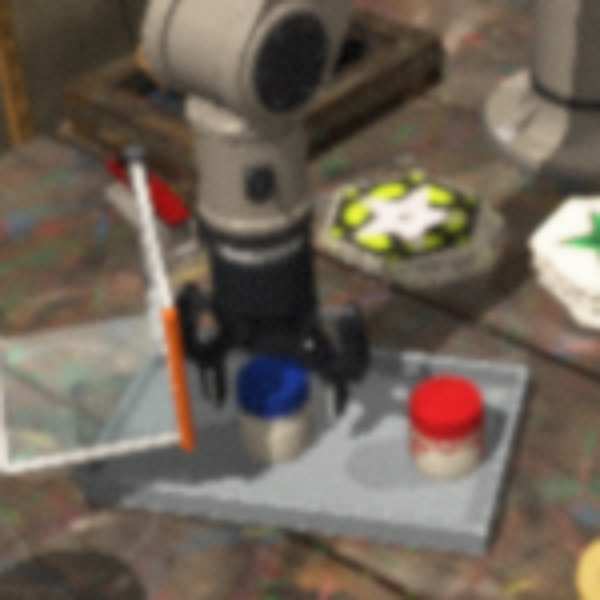

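View pics/wrist4.png

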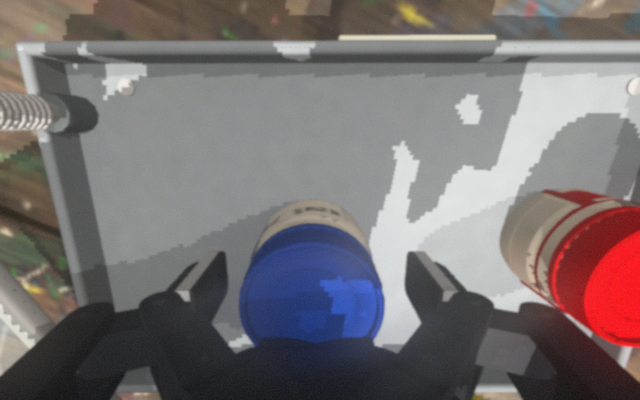

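The pot is between the fingers, with the lid centred near (312,300) in the wrist view. I'll check its position there before gripping.

```bash
python3 - <<'E'
from h import *
d=dict(np.load('pics/wrist4.npz'))
print(ray(d,312,300,.07),ray(d,241,300,.07),ray(d,383,300,.07), P(d,300,270))
z=d['z_map']; c=d['color'].astype(int)
m=(c[...,0]>c[...,2]+50)&(z>0)
v,u=np.nonzero(m); K=d['camera_matrix']; zz=z[v,u]
X=(d['R'].T@(np.stack([(u-K[0,2])/K[0,0]*zz,(v-K[1,2])/K[1,1]*zz,zz])-d['t'][:,None])).T
X=X[(X[:,2]>.064)&(X[:,2]<.08)]; print(len(X),X.min(0),X.max(0))
p=X[:,:2]; 
# hull fit of circle radius
h=cv2.convexHull(p.astype(np.float32)); print(cv2.minEnclosingCircle(h))
E
```

```text
[ 0.56394226 -0.09941926  0.07      ] [ 0.56769905 -0.12548968  0.07      ] [ 0.56018562 -0.07334976  0.07      ] [ 0.55332973 -0.10537497  0.06824143]
11701 [ 0.54018052 -0.12593205  0.06405082] [ 0.58616774 -0.07202319  0.07268101]
((0.5670731067657471, -0.09847632795572281), 0.027570048347115517)
```

The pot centre is at (0.567,-0.0985), within 2 mm of the TCP. Gripping now.

play_rows(plan=[[0,0,0,0,0,0,70],[0,0,0,0,0,0,60],[0,0,0,0,0,0,50],[0,0,0,0,0,0,50],[0,0,0,0,0,0,50],[0,0,0,0,0,0,50],[0,0,0,0,0,0,50]], grip_force=45)

```text
clock: 6.7
tcp_pos: [0.5662, -0.0991, 0.0247]
orientation: [-0.223, 3.134, -0.0]
contact_force: [-3.2, 1.7, 5.2]
grip_width: 0.0572
```

play_rows(plan=[[0,0,5,0,0,0,50],[0,0,10,0,0,0,50],[0,0,16,0,0,0,50],[0,0,22,0,0,0,50],[0,0,28,0,0,0,50],[0,0,34,0,0,0,50],[0,0,40,0,0,0,50],[0,0,40,0,0,0,50]])

```text
clock: 7.5
tcp_pos: [0.5672, -0.0989, 0.0655]
orientation: [-0.223, 3.131, -0.001]
contact_force: [-1.4, 2.8, -0.1]
grip_width: 0.0573
```

```bash
python3 - <<'E'
from h import *
o=r.get_obs(); print(o['tcp_pos'],o['contact_force'],o['grip_width'])
s=shot('side','side5')
cv2.imwrite('pics/side5c.png',cv2.resize(s['color'][130:280,200:350],None,fx=4,fy=4))
E
```

```text
[ 0.56724774 -0.0988893   0.06552321] [-1.41310604  2.75606057 -0.06359856] 0.057347476221495254
```

View pics/side5c.png

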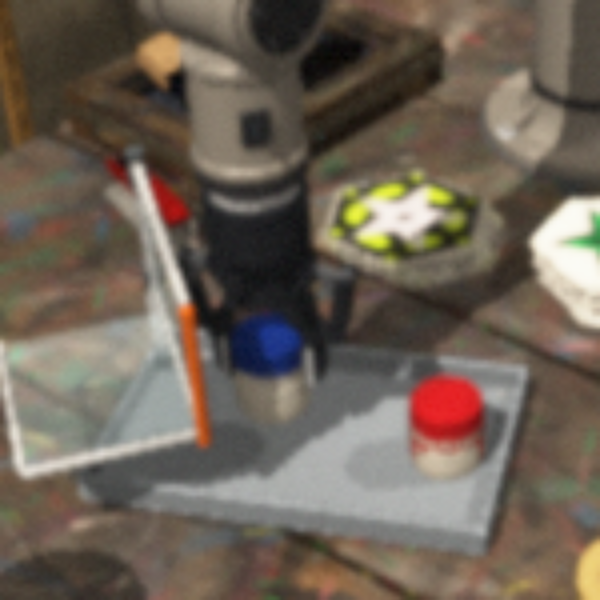

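The pot is lifted, with its bottom about 46 mm up. Now retreating along the entry line.

play_rows(plan=[[-8,-1,0,0,0,0,50],[-16,-2,0,0,0,0,50],[-24,-3,0,0,0,0,50],[-32,-4,0,0,0,0,50],[-40,-5,0,0,0,0,50],[-48,-6,0,0,0,0,50],[-55,-8,0,0,0,0,50],[-62,-9,0,0,0,0,50],[-69,-10,0,0,0,0,50],[-76,-11,0,0,0,0,50],[-83,-12,0,0,0,0,50],[-90,-13,0,0,0,0,50]])

```text
clock: 8.75
tcp_pos: [0.4759, -0.1119, 0.0644]
orientation: [-0.223, 3.133, -0.0]
contact_force: [-0.8, 0.6, -1.6]
grip_width: 0.0572
```

play_rows(plan=[[-6,-1,0,0,0,0,50],[-12,-2,0,0,0,0,50],[-18,-3,0,0,0,0,50],[-24,-3,0,0,0,0,50],[-30,-4,0,0,0,0,50],[-36,-4,0,0,0,0,50],[-41,-5,0,0,0,0,50],[-45,-5,0,0,0,0,50],[-45,-5,0,0,0,0,50]])

```text
clock: 9.65
tcp_pos: [0.4306, -0.1167, 0.0643]
orientation: [0.223, -3.133, -0.0]
contact_force: [-0.0, 0.3, -1.2]
grip_width: 0.0572
```

```bash
python3 - <<'E'
from h import *
o=r.get_obs(); print(o['joints'].round(3),o['tcp_pos'],o['contact_force'],o['grip_width'])
s=shot('side','side6');shot('wrist','wrist6')
cv2.imwrite('pics/side6c.png',cv2.resize(s['color'][130:280,200:350],None,fx=4,fy=4))
E
```

```text
[-0.18   0.385  0.365  2.242 -0.258  0.553  2.093] [ 0.43063665 -0.11673826  0.06428422] [-0.04892369  0.32501497 -1.24590071] 0.057227602802111026
```

View pics/side6c.png

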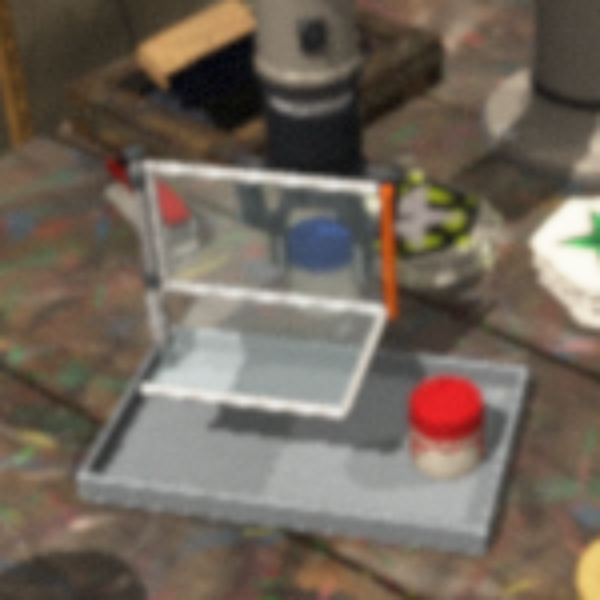

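View pics/wrist6.png

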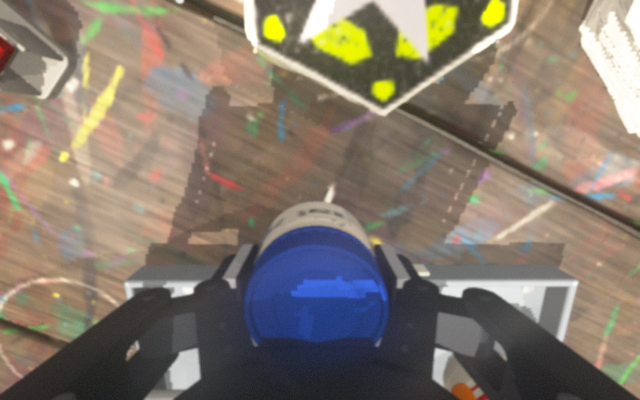

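The flap has shut fully and the pot is held upright. Now raising it and carrying it to the dish at (0.456,0.275).

play_rows(plan=[[0,0,20,0,0,0,50],[0,0,45,0,0,0,50],[0,15,65,0,0,0,50],[2,45,70,0,0,0,50],[6,80,70,0,0,0,50],[10,115,70,0,0,0,50],[14,150,70,0,0,0,50],[18,185,70,0,0,0,50],[20,220,70,0,0,0,50],[22,255,70,0,0,0,50],[24,290,70,0,0,0,50],[25,320,70,0,0,0,50]])

```text
clock: 10.95
tcp_pos: [0.4564, 0.2056, 0.1344]
orientation: [-0.225, 3.133, 0.001]
contact_force: [0.1, 0.6, -1.1]
grip_width: 0.0574
```

play_rows(plan=[[0,25,0,0,0,0,50],[0,50,0,0,0,0,50],[0,65,0,0,0,0,50],[0,72,0,0,0,0,50],[0,72,0,0,0,0,50],[0,72,0,0,0,0,50]])

```text
clock: 11.55
tcp_pos: [0.4564, 0.2739, 0.1342]
orientation: [0.221, -3.133, 0.001]
contact_force: [-0.5, -0.1, -1.9]
grip_width: 0.0572
```

```bash
python3 - <<'E'
from h import *
o=r.get_obs(); print(o['joints'].round(3),o['tcp_pos'],o['orientation'],o['contact_force'],o['grip_width'])
s=shot('side','side7');shot('wrist','wrist7')
cv2.imwrite('pics/side7c.png',cv2.resize(s['color'][120:300,320:480],None,fx=3.3,fy=3.3))
E
```

```text
[-0.878  0.371  0.272  2.001 -0.137  0.787  1.184] [0.45639979 0.27390134 0.1341682 ] [ 2.21020845e-01 -3.13341973e+00  1.39384364e-03] [-0.5245577  -0.10828398 -1.88038673] 0.05723611919969027
```

View pics/side7c.png

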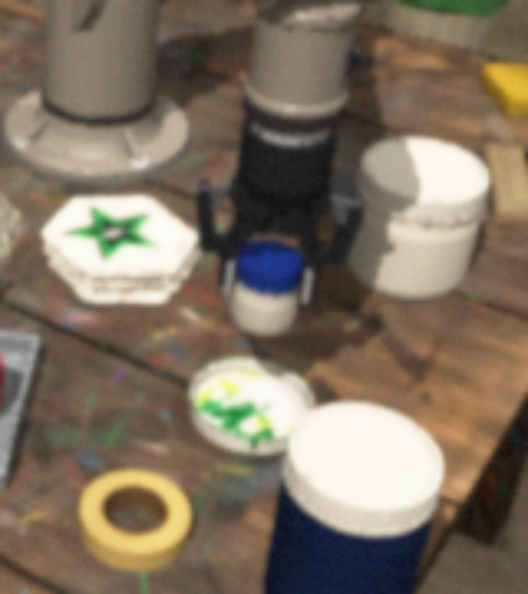

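View pics/wrist7.png

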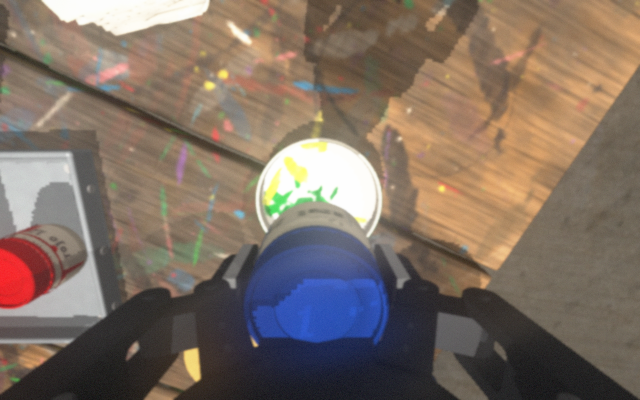

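The pot is above the dish. In the wrist view the dish rim runs from column 257 to 382, with its top at row 138. I'll cross-check its centre.

```bash
python3 - <<'E'
from h import *
d=dict(np.load('pics/wrist7.npz'))
print(ray(d,319.5,200,.02),ray(d,257,200,.02),ray(d,382,200,.02),ray(d,319.5,138,.02))
E
```

```text
[0.45516345 0.27745548 0.02      ] [0.46294138 0.22248666 0.02      ] [0.44738822 0.33240528 0.02      ] [0.40195006 0.26976604 0.02      ]
```

Two readings of the dish centre agree within 3 mm, so I'll shift 2 mm in y. The pot bottom is at about 0.116 m and the dish floor at 0.005 m, so it has to go down about 111 mm.

play_rows(plan=[[0,2,-20,0,0,0,50],[0,2,-40,0,0,0,50],[0,2,-60,0,0,0,50],[0,2,-78,0,0,0,50],[0,2,-90,0,0,0,50],[0,2,-98,0,0,0,50],[0,2,-103,0,0,0,50],[0,2,-106,0,0,0,50],[0,2,-108,0,0,0,50],[0,2,-109,0,0,0,50],[0,2,-109,0,0,0,50]])

```text
clock: 12.75
tcp_pos: [0.4564, 0.2774, 0.0256]
orientation: [-0.223, 3.133, 0.0]
contact_force: [0.0, -0.4, -0.2]
grip_width: 0.0575
```

play_rows(plan=[[0,0,-1,0,0,0,50],[0,0,-1,0,0,0,50],[0,0,-1,0,0,0,50]])

```text
clock: 13.05
tcp_pos: [0.4563, 0.2774, 0.0244]
orientation: [-0.223, 3.134, 0.0]
contact_force: [-0.0, 0.1, -0.7]
grip_width: 0.0573
```

play_rows(plan=[[0,0,-1,0,0,0,50],[0,0,-1,0,0,0,50],[0,0,-1,0,0,0,50]])

```text
clock: 13.35
tcp_pos: [0.4564, 0.2774, 0.0234]
orientation: [-0.223, 3.133, 0.0]
contact_force: [-0.1, 0.2, 1.8]
grip_width: 0.0573
```

```bash
python3 - <<'E'
from h import *
s=shot('side','side8')
cv2.imwrite('pics/side8c.png',cv2.resize(s['color'][160:280,340:460],None,fx=5,fy=5))
E
```

```text
(no output)
```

View pics/side8c.png

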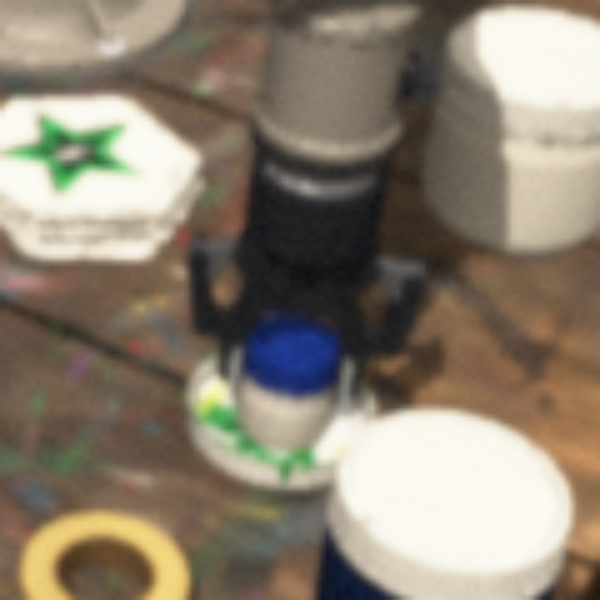

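The force turned upward (1.8 N, from -0.7 N), so the pot is resting on the dish floor, centred. Releasing and rising.

play_rows(plan=[[0,0,0,0,0,0,62],[0,0,0,0,0,0,70],[0,0,0,0,0,0,78],[0,0,0,0,0,0,85],[0,0,0,0,0,0,85],[0,0,0,0,0,0,85],[0,0,0,0,0,0,85]])

```text
clock: 14.1
tcp_pos: [0.4563, 0.2773, 0.0233]
orientation: [0.223, -3.134, 0.0]
contact_force: [0.5, -0.6, -1.2]
grip_width: 0.0845
```

play_rows(plan=[[0,0,5,0,0,0,85],[0,0,12,0,0,0,85],[0,0,22,0,0,0,85],[0,0,35,0,0,0,85],[0,0,55,0,0,0,85],[0,0,75,0,0,0,85],[0,0,100,0,0,0,85],[0,0,130,0,0,0,85],[0,0,160,0,0,0,85],[0,0,190,0,0,0,85],[0,0,200,0,0,0,85],[0,0,200,0,0,0,85]])

```text
clock: 15.3
tcp_pos: [0.4571, 0.2778, 0.2254]
orientation: [-0.223, 3.131, 0.004]
contact_force: [0.2, -0.4, -0.9]
grip_width: 0.0849
```

```bash
python3 - <<'E'
from h import *
s=shot('side','side9');t=shot('top','top9');w=shot('wrist','wrist9')
cv2.imwrite('pics/side9c.png',cv2.resize(s['color'][150:300,210:470],None,fx=3,fy=3))
o=r.get_obs();print(o['tcp_pos'],o['contact_force'],o['grip_width'])
E
```

```text
[0.45545238 0.27681194 0.22217274] [-0.51706337  0.13279214 -0.71502564] 0.08505305020950972
```

View pics/side9c.png

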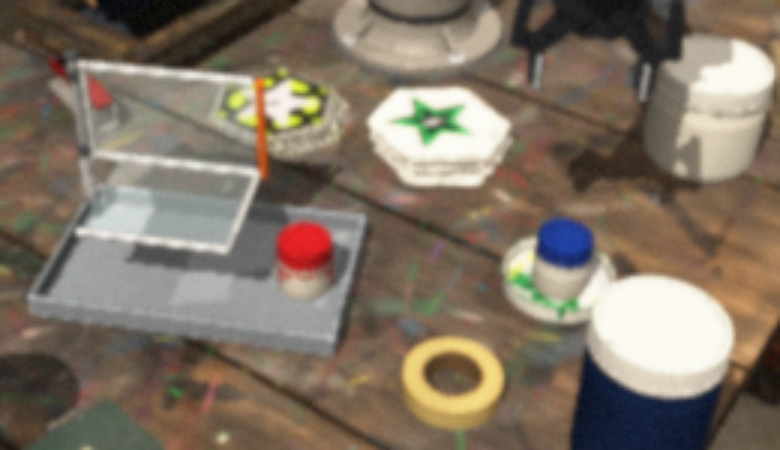

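View pics/wrist9.png

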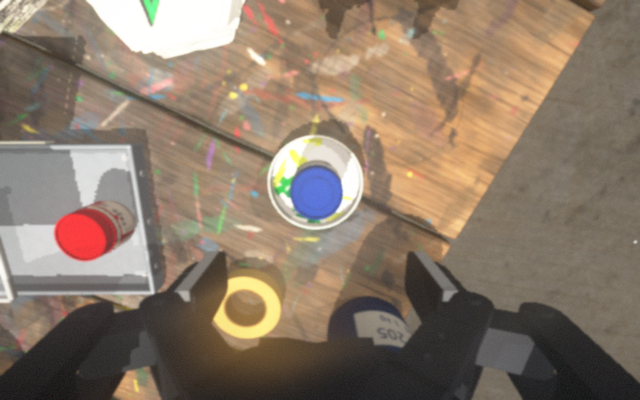

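View pics/top9.png

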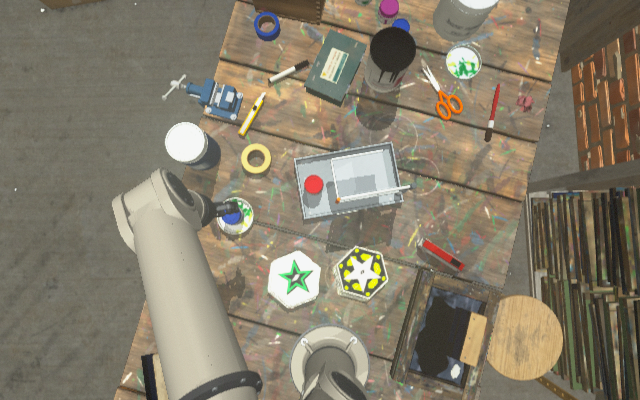

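The pot stands upright in the dish, with its lid at (317,191) inside the rim centred at (315,183) in the wrist view. The flap is shut, with its orange edge at (337,199) in the top view as at the start. The red pot, tape, jar and stapler are at their first pixel positions.

```bash
python3 -c "
from bench import r
r.hand_in(); print(r.get_obs()['clock'])"
```

```text
the job is handed in; nothing more can be done
the job is handed in; nothing more can be done
```

The blue-lidded pot now stands upright in the near dish with the green rim, and the flap has closed fully. I handed the job in at about 15.5 s on the robot's clock; the limit is 51 s.

The open gripper pushed the flap aside with 2–3 N. It then gripped the pot at 57 mm, lifted it 40 mm and backed out along the same line, and the flap followed it shut. I lowered the pot until the force showed it resting on the dish floor, then released it and moved the arm clear.

**Last checks:**
- **Pot:** the side and wrist pictures show it upright and inside the rim.
- **Flap:** its orange edge is back at its starting pixel position.
- **Other objects:** the red pot, tape, jar and stapler appear unmoved.
- **Forces:** the highest wrist force I read was about 6 N.
- **Dish position:** the top and wrist views put its centre about 3 mm apart, well inside the roughly 16 mm of play around the pot.

No check failed.

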